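Clear the gel bottle and clip the chart board

ROBOT

A 6-joint arm with a two-finger parallel gripper is mounted at the origin on the work surface. World frame = base frame: x ahead of the robot, y to its left, z up, the work surface at z = 0. Lengths are in m, angles in rad, forces in N, time in s.
With the tool pointing down it reaches from about 0.3 to 0.775 m from the base axis. Payload 14.6 kg.
Tool frame: the origin (TCP) lies at the centre of the arm's flange, where the gripper is bolted on; the fingertips stand 199 mm ahead of it and the grasp point (between the pads) lies ctrl.tcp_to_grasp ahead of it (ctrl.tcp_to_grasp is the distance from the TCP to the grasp point, in m); z points along the fingers, y is the line along which they close (so a half turn about z gives the same grasp; the last joint's range is limited). The gripper opens to 94 mm and grips with 3 to 60 N. Pads are 16 mm wide; open, the fingers measure 119 mm over their backs; the gripper's body (75 mm by 177 mm) begins 78 mm behind the grasp point.
Start: joints at [1.191, 0.3, 1.521, -0, 1.321, -0.067], TCP at [0.169, 0.523, 0.405] pointing down, gripper open.
Joint ranges: [-3.03, 3.03], [-0.79, 2.21], [0.23, 2.52], [-1.04, 4.18], [0, 3.07], [-2.55, 2.55]. Speed limits (rad/s): [2.22, 2.22, 2.57, 3.14, 3.14, 3.14].

INTERFACE

Orientations are given as [roll, pitch, yaw] about the fixed x, y, z axes, in that order (R = Rz(yaw) Ry(pitch) Rx(roll)).
In Python, from station import ctrl gives the robot as it stands. The module is installed in compiled form; this text tells all that it offers.
- The arm moves only by the shell command python3 -m jog 'ROWS' [OPENING] [FORCE]. ROWS is JSON, a list of rows, each a list of 6 numbers: the shift along the tool's x, y, z in cm, then the turn, a rotation vector about the tool's x, y, z in rad. In form: [[tx, ty, tz, ax, ay, az], ...]. A call has 1 to 8 rows; each row is the pose to reach, as a shift and turn from the pose commanded when the call began, along the tool's axes at that moment; what a row does not reach only later rows make up. A row lasts 1/10 s, in which the tool goes at most 50 mm and 8.59 degrees, less where a joint would pass 70% of its speed; a pose out of reach is approached as far as the arm can. A call with a gripper value outside its range is refused whole. OPENING is the opening in per cent of the stroke, from 0 (shut) to 100 (fully open), set as the call begins (- or left out, the last holds). The fingers move at their own pace and stop on an object; FORCE is the grip in N (left out, the last holds). Time passes only in rows, so rows that repeat a pose let the fingers close. It gives the time, the measured TCP pose, the force, the opening and the grip force at its end, in the units of the state.
- ctrl.get_obs(): the state, without advancing time (a new reading comes with each control period).
- ctrl.camera(name): name is "scene" or "top"; returns a dict with "img" (420x560x3 uint8, blue, green, red), "intrinsics" (3x3 intrinsics, pixels), "R" (3x3) and "t" (3): a world point X has camera coordinates R X + t. Camera axes: x right, y down, z forward; pixel columns grow to the right and rows downward; lengths in m; the calibration is good to about 2 mm. A picture is of the moment at which its call begins. There is no depth.
- ctrl.hand_in(): hands the job in; it is judged then, once.
The state is a dict: "time_s": time; "qpos": joint angles; "joint_vel": joint speeds; "tau": joint torques, N m; "ee_pos": TCP position; "eef_rot": TCP orientation; "force": force on the tool from outside, world axes, zero at the start; "moment": the same for the moment, N m; "grip_width": finger opening in m; "grip_force": force on a finger pad.
Only numpy, scipy, OpenCV 4.12 (cv2) and the standard library are available. Lean on these libraries where they do the work, as an engineer would, in place of code of your own. Each camera call takes 0.05 s, during which the arm holds its last target. There are 200 camera calls.

TASK

The hand-gel bottle stands in the way, right in front of the chart board's free upright edge: first move it, keeping it upright, onto the middle of the round cork coaster. Then fetch the sprung clip from its narrow holder, lay it on its side on the open desk so you can take it by its two handles, squeeze them, and clip it well onto that upright front edge of the board, level and pointing straight along the board. Let go, leaving it gripping the board by itself, and do not knock over or shove the other things on the desk.

Things in the scene. Friction and masses are not known exactly. Their poses are not given: they have to be found in the camera images.
- board: fixed upright brown chart board on a dark weighted foot. Origin on the desk under its free front edge; x runs from that edge along the board, y is square to its faces, z up. Board x 0 to 150 mm, 6 mm thick (y -3 to 3), 6 to 102 mm high; a steel bar on top at x 85 to 135 reaches 108 mm. Foot x 57 to 153, 70 mm wide, 12 mm high: the front edge overhangs freely
- board_edge (a point): point on the board's front edge, 50 mm above the desk; axes as board
- gel: white hand-gel bottle, loose, 48 mm diameter in its lower 60 mm and more, 118 mm high with cap; origin at the centre of its underside, z up. Starts standing about 45 mm in front of the board's edge
- coaster: round cork coaster, 104 mm diameter, 6 mm thick, fixed to the desk; origin at the centre of its underside
- holder: narrow white open tray in which the clip lies, fixed; 112 (x) by 70 (y) mm outside, 28 mm high, walls 4 mm, floor 4 mm thick; origin at the centre of its underside. Its walls leave no room for fingers beside the clip
- clip: loose steel sprung clip (clothes-peg type, two mirror-image halves) lying on its side, hinge axis upright; 26 mm high without its tab, 90 mm long. Origin on the hinge axis at the underside; x to the jaws (tips at x 40), handles to -x, z up. At rest the handles splay out to 49 mm over all at their ends (x -45)
- clip_tip (a point): point between the jaw tips, 40 mm ahead of the hinge, 13 mm above the underside; axes as clip. Fully squeezed, the jaw gap is 20 mm wide at the tips and about 16 mm at 20 mm behind them; the hinge barrel, radius 8.5 mm, ends it
- clip_grip (a point): point midway between the handles where they are best squeezed along y, 41 mm behind the hinge, 13 mm above the underside; axes as clip. Fully squeezed (about 10 N) the handles are parallel to x, 26 mm over all, ending at x -50
- clip_tab (a point): middle of the dark upright tab over the hinge, 39.5 mm above the clip's underside; tab 22 mm (x) by 12 mm (y) by 27 mm high, easily pinched across y; axes as clip
- clip_lever (a joint): opening of one half of the clip in rad (the other moves alike): 0 jaws shut, 0.24 fully squeezed; about 0.055 when biting on the board
- tape: bystander: roll of white tape lying flat, 72 mm diameter, 25 mm high; origin at centre of underside
- jar: bystander: glass jar, 56 mm diameter, 65 mm high; origin at centre of underside
- pills: bystander: small amber pill jar, 38 mm diameter, 60 mm high; origin at centre of underside
- carton: bystander: cardboard carton 120 x 45 x 35 mm lying flat; origin at centre of underside
- stapler: bystander: black stapler 130 x 34 x 50 mm; origin at centre of underside
Things that resemble listed ones, but are neither listed nor needed, are in the scene too. There is more than one size of the coaster; the one meant has the size given above.

How it is judged:
On the way, in this order (a step that is already met when the one before it is completed fails the run):
1. the gel bottle stands on the coaster (horizontal distance between gel and coaster below 0.03 m and height (world z) of gel between 0.003 and 0.01 m and angle between gel's own z axis and vertical below 0.12 rad and linear speed of gel below 0.02 m/s), for 0.2 s.
2. the clip lies on its side on the desk outside its holder, let go (horizontal distance between clip and holder above 0.06 m and height (world z) of clip below 0.008 m and angle between clip's own z axis and vertical below 0.2 rad and contact force between the fingers and clip below 0.1 N and linear speed of clip below 0.03 m/s), for 0.1 s.
3. the clip grips the board's front edge (x of clip_tip in the frame of board_edge between 0.01 and 0.04 m and y of clip_tip in the frame of board_edge between -0.012 and 0.012 m and angle between the x axis of clip and the x axis of board, either way round below 0.25 rad and angle between clip's own z axis and vertical below 0.25 rad and value of joint clip_lever above 0.03 rad and contact force between clip and board above 2 N), for 0.2 s.
At the end, for the whole second after the job is handed in: The gel bottle stands upright on the coaster, within 30 mm of its middle; the clip grips the board's front edge by itself, jaw tips 10 to 40 mm past the edge and within 12 mm of the board's middle plane, pointing along the board within 0.25 rad and level within 0.25 rad; both at rest (all of step 1 and all of step 3 and linear speed of clip below 0.02 m/s); the robot touches nothing.
It fails at once if the gel bottle is tipped over (angle between gel's own z axis and vertical above 0.7 rad).
It fails at once if a bystander is shoved more than 40 mm or knocked over (distance of any of tape, jar, pills, carton, stapler from where it was at the start of the episode above 0.04 m or angle between any of tape, jar, pills, carton, stapler's own z axis and vertical above 0.6 rad).
It also fails if it takes over 72 s, if anything falls off the work surface, if the arm or the gripper's body presses on something with over 40 N, if the wrist force passes 120 N, or if a joint passes its speed limit or range.

## Working session

There is one attempt and no reset: what is moved stays moved. The work goes in short steps, Python scripts to look and compute and a shell command to move; the robot and the scene stay as the last step left them, time stands still between calls to the robot, and variables do not carry over. Pictures are saved under pics/ and viewed, at most 10 in all, crops included, and the job is handed in when it is done.

```bash
mkdir -p pics
cat > h.py <<'E'
import numpy as np,cv2
from station import ctrl
def cam(n,save=None):
    c=ctrl.camera(n)
    if save: cv2.imwrite('pics/'+save,c['img'])
    return c
def proj(c,X):
    p=c['R']@np.array(X,float)+np.ravel(c['t']); p=c['intrinsics']@p; return p[:2]/p[2]
def ray(c,u,v,z):
    R=np.array(c['R']);C=-R.T@np.ravel(c['t']); d=R.T@np.linalg.inv(c['intrinsics'])@np.array([u,v,1.]); return C+d*(z-C[2])/d[2]
E
python3 - <<'E'
from h import *
for n in('scene','top'):
    c=cam(n,n+'0.png'); print(n,c['intrinsics'].round(1).tolist(),(-c['R'].T@np.ravel(c['t'])).round(3),np.array(c['R']).round(3).tolist())
o=ctrl.get_obs();print(ctrl.tcp_to_grasp,o)
E
```

```text
scene [[479.6, 0.0, 274.7], [0.0, 479.6, 220.4], [0.0, 0.0, 1.0]] [ 1.321 -0.33   0.855] [[0.363, 0.932, 0.006], [0.612, -0.234, -0.756], [-0.702, 0.278, -0.655]]
top [[534.7, 0.0, 277.3], [0.0, 534.7, 192.1], [0.0, 0.0, 1.0]] [0.191 0.002 1.704] [[0.007, -1.0, -0.007], [-0.984, -0.005, -0.179], [0.179, 0.008, -0.984]]
0.1804 {'time_s': 0.1, 'qpos': array([ 1.19141931e+00,  3.00418860e-01,  1.52149941e+00, -3.82825638e-05,
        1.32066563e+00, -6.65915733e-02]), 'joint_vel': array([ 1.12884091e-03, -9.73818730e-04, -1.46675772e-03,  4.29357557e-05,
        6.73215619e-04,  2.18443553e-04]), 'tau': array([-1.04050087e-04, -5.32651305e+01, -3.53280938e+01,  7.08749495e-02,
        2.34290538e-02, -1.23341772e-05]), 'ee_pos': array([0.16923336, 0.52329345, 0.40414943]), 'eef_rot': array([-3.14060114e+00, -2.89599956e-05,  2.82881669e+00]), 'force': array([0.79200857, 0.39819624, 0.36180252]), 'moment': array([ 0.01495275, -0.04134845, -0.0015435 ]), 'grip_force': 0.0, 'grip_width': 0.09415865028557499}
```

View pics/scene0.png

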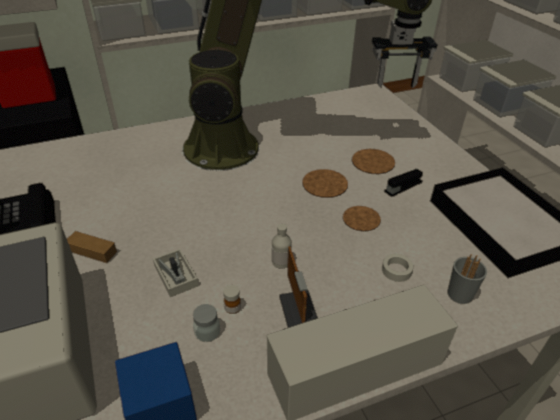

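View pics/top0.png

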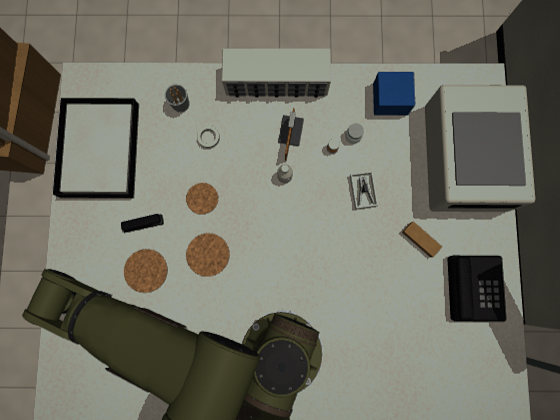

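The scene picture shows the gel bottle (282,250), the board (298,285) and the clip in its holder (175,270). In the top picture they are at gel (285,172), board (290,135) and clip (363,190). There are three coaster candidates in the top picture: (202,198), about 33 px wide, (208,255), about 44 px, and (146,271), about 44 px. At about 314 px/m, the 104 mm one is (202,198). The gel bottle could be confused with the pill jar (333,147) or the glass jar (355,132). The clip has no lookalike. Next I measure these and check one close crop.

Run:
```python
from h import *
c=cam('top');im=c['img'];s=cam('scene')
hsv=cv2.cvtColor(im,cv2.COLOR_BGR2HSV)
m=cv2.inRange(hsv,(3,80,60),(20,255,255));m[:,:120]=0;m[:170]=0
n,l,st,ce=cv2.connectedComponentsWithStats(m)
for i in range(1,n):
    if st[i,4]>300:
        p=ray(c,*ce[i],.006);a=ray(c,ce[i][0]-st[i,2]/2,ce[i][1],.006);b=ray(c,ce[i][0]+st[i,2]/2,ce[i][1],.006)
        print(ce[i].round(1),st[i],p.round(3),np.linalg.norm(a-b).round(3))
a=cv2.resize(im[95:215,265:390],None,fx=4.8,fy=4.8,interpolation=cv2.INTER_CUBIC) # 600x576
cv2.imwrite('pics/c1.png',a)
t=s['img'][220:330,150:320]; cv2.imwrite('pics/c2.png',cv2.resize(t,None,fx=4.7,fy=4.7,interpolation=cv2.INTER_CUBIC))
```

```text
[201.6 198. ] [186 183  32  31 783] [0.479 0.259 0.006] 0.103
[422.6 238.8] [404 222  38  35 541] [ 0.352 -0.446  0.006] 0.12
[207.3 254.3] [ 186  233   43   43 1446] [0.298 0.236 0.006] 0.136
[145.1 270.4] [ 124  249   43   44 1476] [0.246 0.43  0.006] 0.136
```

View pics/c1.png

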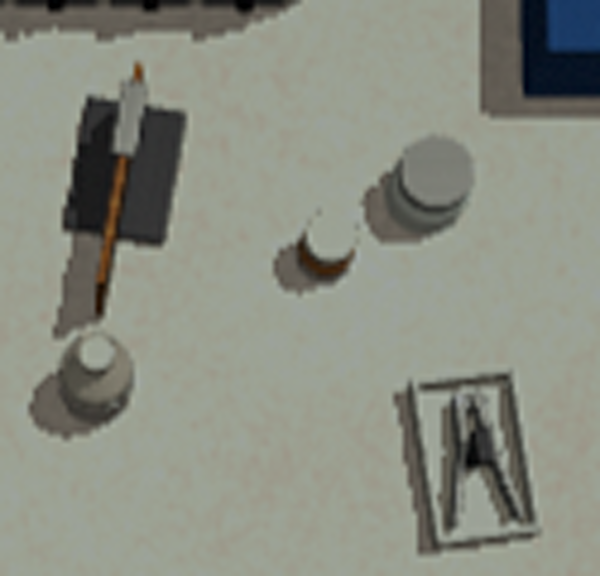

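View pics/c2.png

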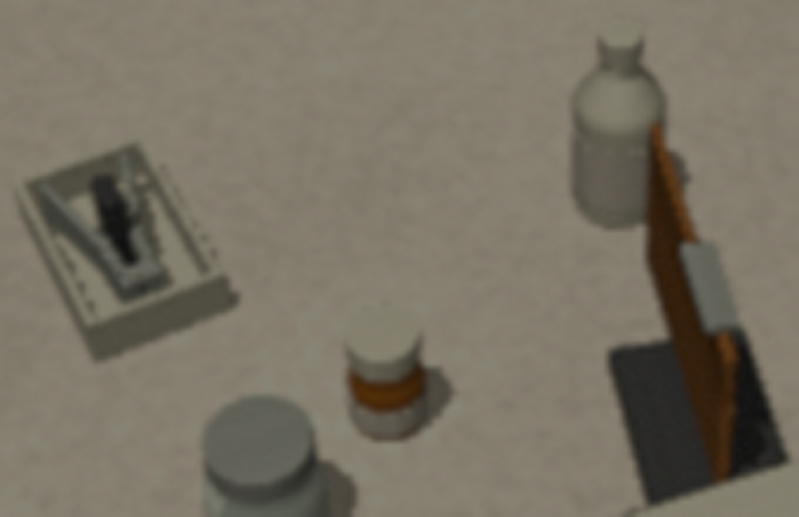

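The crop confirms the bottle, cap centre (97,350) in the crop, in front of the board's front edge (100,290 to 317). The clip lies in the holder with its jaws away from the robot at (470,395) and handle ends at (448,530) and (522,520). Next I turn these into positions.

```bash
cat >> h.py <<'E'
def tri(ct,pt,cs,ps):
    A=[];b=[]
    for c,p in((ct,pt),(cs,ps)):
        P=np.array(c['intrinsics'])@np.c_[np.array(c['R']),np.ravel(c['t'])]
        for k in(0,1): r=P[k]-p[k]*P[2];A.append(r[:3]);b.append(-r[3])
    return np.linalg.lstsq(np.array(A),np.array(b),rcond=None)[0]
E
python3 - <<'E'
from h import *
c=cam('top');s=cam('scene')
T=lambda x,y:((x+.5)/4.8-.5+265,(y+.5)/4.8-.5+95)
S=lambda x,y:((x+.5)/4.7-.5+150,(y+.5)/4.7-.5+220)
for n,x,y,z in[('cap',97,350,.118),('gelbot',96,400,0.01),('edgebot',100,316,.006),('edgetop',102,286,.102),('boardfar',139,63,.102),('tapefront',124,155,.102),
 ('foot',66,230,.012),('foot',162,243,.012),('foot',186,113,.012),('foot',90,97,.012),
 ('hold',408,384,.028),('hold',512,374,.028),('hold',538,533,.028),('hold',430,550,.028),
 ('jaw',472,393,.030),('hL',448,530,.03),('hR',521,519,.03),('pills',332,232,.06),('jar',436,172,.065)]:
    print(n,ray(c,*T(x,y),z).round(4))
for n,x,y,z in[('cap',621,33,.118),('edgetop',657,128,.102),('edgebot',649,258,.006),('pill',385,335,.06),('jar',260,440,.065),('jaw',150,272,.03),('hL',46,190,.03),('hR',126,155,.03),('hold',25,190,.028),('hold',137,145,.028),('hold',228,283,.028),('hold',92,328,.028)]:
    print('S',n,ray(s,*S(x,y),z).round(4))
print('tri cap',tri(c,T(97,350),s,S(621,33)).round(4))
E
```

```text
cap [ 0.5552 -0.0077  0.118 ]
gelbot [ 0.5455 -0.0078  0.01  ]
edgebot [ 0.6047 -0.0103  0.006 ]
edgetop [ 0.6011 -0.0108  0.102 ]
boardfar [ 0.7512 -0.0344  0.102 ]
tapefront [ 0.6887 -0.0248  0.102 ]
foot [0.6633 0.0131 0.012 ]
foot [ 0.6545 -0.0523  0.012 ]
foot [ 0.7469 -0.0688  0.012 ]
foot [ 0.7581 -0.0028  0.012 ]
hold [ 0.5537 -0.2158  0.028 ]
hold [ 0.5609 -0.2853  0.028 ]
hold [ 0.4536 -0.2998  0.028 ]
hold [ 0.4419 -0.2283  0.028 ]
jaw [ 0.5474 -0.258   0.03  ]
hL [ 0.455  -0.2402  0.03  ]
hR [ 0.4626 -0.2884  0.03  ]
pills [ 0.6494 -0.1632  0.06  ]
jar [ 0.6894 -0.232   0.065 ]
S cap [ 0.5564 -0.0091  0.118 ]
S edgetop [ 0.6096 -0.0116  0.102 ]
S edgebot [ 0.6052 -0.0115  0.006 ]
S pill [ 0.6515 -0.1635  0.06  ]
S jar [ 0.6934 -0.2335  0.065 ]
S jaw [ 0.5463 -0.2528  0.03  ]
S hL [ 0.4722 -0.2894  0.03  ]
S hR [ 0.4618 -0.2459  0.03  ]
S hold [ 0.4663 -0.2993  0.028 ]
S hold [ 0.4545 -0.2387  0.028 ]
S hold [ 0.5652 -0.2186  0.028 ]
S hold [ 0.57   -0.2867  0.028 ]
tri cap [ 0.5554 -0.0081  0.1169]
```

```bash
cat > go.py <<'E'
# usage: go.py gx gy gz [yaw]: grasp point target -> tool-frame shift (cm) and turn
import sys,numpy as np
from scipy.spatial.transform import Rotation as Ro
from station import ctrl
o=ctrl.get_obs();R=Ro.from_euler('xyz',o['eef_rot'])
a=list(map(float,sys.argv[1:]))
yaw=a[3] if len(a)>3 else o['eef_rot'][2]
T=Ro.from_euler('xyz',[np.pi,0,yaw])
t=np.array(a[:3])-T.apply([0,0,ctrl.tcp_to_grasp])
print('shift cm',(R.inv().apply(t-o['ee_pos'])*100).round(2),'rot',(R.inv()*T).as_rotvec().round(3),'grasp now',(o['ee_pos']+R.apply([0,0,ctrl.tcp_to_grasp])).round(4),'rpy',o['eef_rot'].round(3),'t',round(o['time_s'],2))
E
python3 go.py .555 -.008 .215; python3 go.py .555 -.008 .055
```

```text
shift cm [-53.05 -38.68   0.92] rot [-0.  0. -0.] grasp now [0.1692 0.5232 0.224 ] rpy [-3.141  0.     2.829] t 0.3
shift cm [-53.05 -38.68  16.92] rot [-0.  0. -0.] grasp now [0.1692 0.5232 0.224 ] rpy [-3.141  0.     2.829] t 0.3
```

```bash
python3 -m jog '[[-53,-38.7,0.9,0,0,0],[-53,-38.7,0.9,0,0,0],[-53,-38.7,0.9,0,0,0],[-53,-38.7,0.9,0,0,0],[-53,-38.7,0.9,0,0,0],[-53,-38.7,0.9,0,0,0],[-53,-38.7,0.9,0,0,0],[-53,-38.7,0.9,0,0,0]]' 100 12; python3 go.py .555 -.008 .215
```

```text
time_s: 1.1
ee_pos: [0.4047, 0.1976, 0.3994]
eef_rot: [3.141, 0.0, 2.829]
force: [-0.1, 0.4, 0.3]
grip_width: 0.0942
grip_force: 0.0
shift cm [-20.62 -14.94   0.4 ] rot [0. 0. 0.] grasp now [0.4048 0.1976 0.219 ] rpy [3.141 0.    2.829] t 1.1
```

```bash
python3 -m jog '[[-20,-14.5,0.4,0,0,0],[-20,-14.5,0.4,0,0,0],[-20,-14.5,0.4,0,0,0],[-20,-14.5,0.4,0,0,0],[-20,-14.5,0.4,0,0,0],[-20,-14.5,0.4,0,0,0],[-20,-14.5,0.4,0,0,0]]'; python3 go.py .555 -.008 .055 2.98
```

```text
time_s: 1.8
ee_pos: [0.5498, -0.0006, 0.3946]
eef_rot: [-3.141, -0.001, 2.827]
force: [0.1, -0.5, 0.2]
grip_width: 0.0934
grip_force: 0.0
shift cm [-0.74 -0.54 15.92] rot [-0.    -0.001 -0.153] grasp now [ 0.5496 -0.0006  0.2142] rpy [-3.141e+00 -1.000e-03  2.827e+00] t 1.8
```

```bash
python3 -m jog '[[-0.7,-0.5,0,0,0,-0.15],[-0.7,-0.5,3,0,0,-0.15],[-0.7,-0.5,7,0,0,-0.15],[-0.7,-0.5,11,0,0,-0.15],[-0.7,-0.5,14,0,0,-0.15],[-0.7,-0.5,16,0,0,-0.15],[-0.7,-0.5,16,0,0,-0.15],[-0.7,-0.5,16,0,0,-0.15]]';python3 go.py .555 -.008 .055
python3 -m jog '[[0,0,0,0,0,0],[0,0,0,0,0,0],[0,0,0,0,0,0],[0,0,0,0,0,0],[0,0,0,0,0,0],[0,0,0,0,0,0],[0,0,0,0,0,0],[0,0,0,0,0,0]]' 20 15;python3 go.py .479 .259 .110
```

```text
time_s: 2.6
ee_pos: [0.5547, -0.0061, 0.2361]
eef_rot: [3.141, 0.001, 2.98]
force: [-0.1, 0.0, 1.1]
grip_width: 0.0937
grip_force: 0.0
shift cm [-0.06 -0.19  0.07] rot [0.    0.001 0.   ] grasp now [ 0.5548 -0.0061  0.0557] rpy [3.141e+00 1.000e-03 2.980e+00] t 2.6
time_s: 3.4
ee_pos: [0.5548, -0.007, 0.2352]
eef_rot: [-3.142, 0.0, 2.979]
force: [-0.3, -1.0, -0.2]
grip_width: 0.0477
grip_force: 15.0
shift cm [11.79 25.02 -5.52] rot [-0.  0. -0.] grasp now [ 0.5548 -0.007   0.0548] rpy [-3.142  0.     2.979] t 3.4
```

```bash
python3 -m jog '[[0,0,-0.7,0,0,0],[0,0,-2,0,0,0],[0,0,-4,0,0,0],[1,2,-4,0,0,0],[2.4,5,-4,0,0,0],[4.2,9,-4,0,0,0],[6.1,13,-4,0,0,0],[7.5,16,-4,0,0,0]]'; 
python3 go.py .479 .259 .061
```

```text
time_s: 4.2
ee_pos: [0.5059, 0.1652, 0.2763]
eef_rot: [3.141, 0.001, 2.98]
force: [0.5, 0.4, -1.4]
grip_width: 0.048
grip_force: 15.0
shift cm [4.17 8.83 3.5 ] rot [0.001 0.001 0.   ] grasp now [0.506  0.1652 0.0959] rpy [3.141e+00 1.000e-03 2.980e+00] t 4.2
```

```bash
python3 -m jog '[[1.5,3,0,0,0,0],[2.8,6,0,0,0,0],[3.8,8,0,0,0,0],[4.2,9,0,0,0,0],[4.2,9,0,0,0,0],[4.2,9,0,0,0,0]]'; 
python3 go.py .479 .259 .062
```

```text
time_s: 4.8
ee_pos: [0.4802, 0.2581, 0.2755]
eef_rot: [-3.142, 0.0, 2.979]
force: [-0.2, 0.5, 0.0]
grip_width: 0.0478
grip_force: 15.0
shift cm [0.13 0.07 3.31] rot [-0.  0. -0.] grasp now [0.4802 0.258  0.0951] rpy [-3.142  0.     2.979] t 4.8
```

Lower until it touches the coaster, then release.

```bash
python3 -m jog '[[0,0,1,0,0,0],[0,0,2,0,0,0],[0,0,2.6,0,0,0],[0,0,3,0,0,0],[0,0,3.2,0,0,0],[0,0,3.35,0,0,0],[0,0,3.35,0,0,0]]'; python3 -m jog '[[0,0,0,0,0,0],[0,0,0,0,0,0],[0,0,0,0,0,0],[0,0,0,0,0,0],[0,0,0,0,0,0],[0,0,0,0,0,0]]' 100;python3 go.py .479 .259 .062
```

```text
time_s: 5.5
ee_pos: [0.4799, 0.2587, 0.2417]
eef_rot: [3.142, 0.0, 2.979]
force: [0.6, 0.4, -1.9]
grip_width: 0.0476
grip_force: 15.0
time_s: 6.1
ee_pos: [0.4799, 0.2587, 0.2417]
eef_rot: [3.142, 0.0, 2.979]
force: [0.5, 0.6, 0.2]
grip_width: 0.0917
grip_force: 0.0
shift cm [ 0.09  0.01 -0.07] rot [0. 0. 0.] grasp now [0.4799 0.2587 0.0613] rpy [3.142 0.    2.979] t 6.1
```

```bash
python3 -m jog '[[0,0,-3,0,0,0],[0,0,-7,0,0,0],[0,0,-12,0,0,0],[0,0,-15,0,0,0],[0,0,-15,0,0,0],[0,0,-15,0,0,0]]'
python3 - <<'E'
from h import *
c=cam('top','t2.png');s=cam('scene')
a=cv2.resize(c['img'][165:215,340:385],None,fx=8,fy=8,interpolation=cv2.INTER_CUBIC) #360x400
b=cv2.resize(s['img'][245:300,150:205],None,fx=7.27,fy=7.27,interpolation=cv2.INTER_CUBIC) #400x400
g=c['img'][150:230,165:245]
g=cv2.resize(g,(400,400))
b=cv2.resize(b,(400,400))
cv2.imwrite('pics/c3.png',np.hstack([a,b]))
E
```

```text
time_s: 6.7
ee_pos: [0.4797, 0.2587, 0.3915]
eef_rot: [3.141, 0.0, 2.979]
force: [-0.3, -0.2, -0.3]
grip_width: 0.0941
grip_force: 0.0
```

View pics/c3.png

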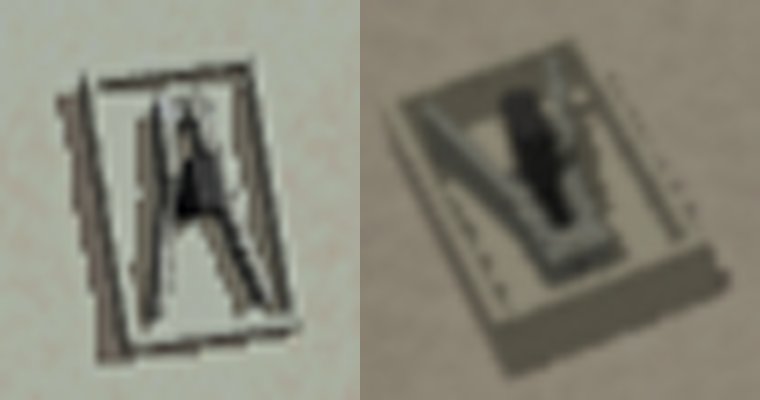

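View pics/t2.png

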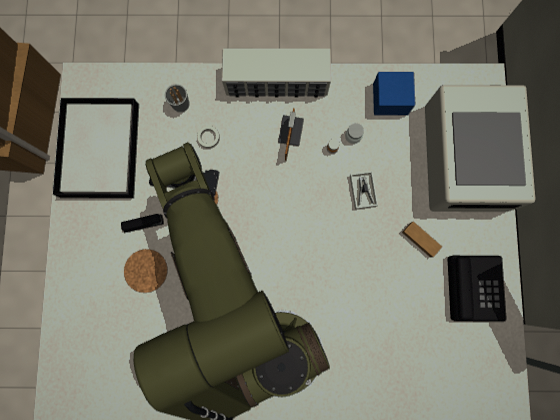

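The crop shows the clip with its jaw tips at (185,92), handle ends at (148,325) and (262,306), and the tab base at (198,218). In the full top picture the board front is now clear, and the arm hides the coaster. Next I fit the clip pose from both views.

```bash
cat > fit.py <<'E'
from h import *
from scipy.optimize import least_squares
E
python3 - <<'E'
from h import *
from scipy.optimize import least_squares
c=cam('top');s=cam('scene')
T=lambda x,y:((x+.5)/8-.5+340,(y+.5)/8-.5+165)
k=400/55;S=lambda x,y:((x-360+.5)/k-.5+150,(y+.5)/k-.5+245)
z=.030
obs=[(c,(40,0,z),T(187,92)),(c,(-45,23.5,z),T(149,322)),(c,(-45,-23.5,z),T(263,305)),(c,(-11,0,z),T(198,218)),
 (s,(40,0,z),S(583,242)),(s,(-45,-23.5,z),S(431,106)),(s,(-45,23.5,z),S(556,60)),(s,(0,0,.057),S(520,95))]
def W(p,m): 
    C,Sn=np.cos(p[2]),np.sin(p[2]);x,y=m[0]/1e3,m[1]/1e3
    return (p[0]+C*x-Sn*y,p[1]+Sn*x+C*y,m[2])
f=lambda p:np.concatenate([proj(cc,W(p,m))-np.array(px) for cc,m,px in obs])
r=least_squares(f,[.507,-.26,.1],loss='soft_l1');print(r.x.round(4),f(r.x).reshape(-1,2).round(1).tolist())
# gel check: visible in scene
cv2.imwrite('pics/gel.png',cv2.resize(s['img'][120:260,270:430],None,fx=4,fy=4))
E
python3 go.py .505 -.26 .19
```

```text
[ 0.5069 -0.2611  0.1117] [[-0.4, 0.7], [0.5, -1.2], [1.0, -0.6], [0.3, 0.5], [-0.3, 0.2], [-0.5, -1.2], [1.0, -1.2], [1.2, 1.1]]
shift cm [-10.89 -50.77   2.04] rot [-0.001 -0.002  0.   ] grasp now [0.4795 0.2585 0.2099] rpy [-3.140e+00 -2.000e-03  2.979e+00] t 6.9
```

View pics/gel.png

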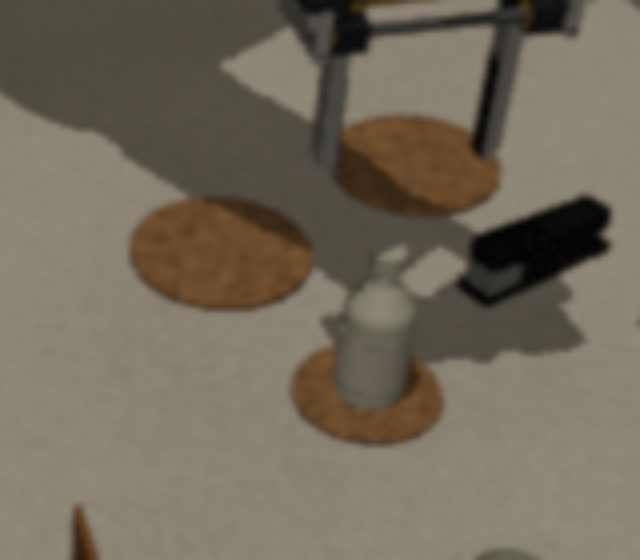

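The picture shows the gel upright in the middle of the small coaster: bottle base at about (372,395), coaster centre at (367,395). Now the clip.

```bash
python3 -m jog '[[-2,-5,0,0,0,-0.05],[-4,-15,0,0,0,-0.15],[-10.9,-50.8,2,0,0,-0.27],[-10.9,-50.8,2,0,0,-0.27],[-10.9,-50.8,2,0,0,-0.27],[-10.9,-50.8,2,0,0,-0.27],[-10.9,-50.8,2,0,0,-0.27],[-10.9,-50.8,2,0,0,-0.27]]' 50 20;python3 go.py .507 -.261 .19 3.2536
```

```text
time_s: 7.7
ee_pos: [0.5012, -0.1416, 0.3766]
eef_rot: [3.141, -0.001, -3.034]
force: [1.5, 0.5, 0.6]
grip_width: 0.0468
grip_force: 0.0
shift cm [  0.7  -11.93   0.61] rot [ 0.001 -0.001 -0.005] grasp now [ 0.501  -0.1416  0.1962] rpy [ 3.141e+00 -1.000e-03 -3.034e+00] t 7.7
```

```bash
python3 -m jog '[[0.7,-5,0.6,0,0,0],[0.7,-9,0.6,0,0,0],[0.7,-11.5,0.6,0,0,0],[0.7,-11.5,0.6,0,0,0],[0.7,-11.5,0.6,0,0,0],[0.7,-11.5,0.6,0,0,0]]';python3 go.py .507 -.261 .0545 3.2536
```

```text
time_s: 8.3
ee_pos: [0.507, -0.2537, 0.371]
eef_rot: [3.141, -0.001, -3.033]
force: [-0.1, -0.2, 1.0]
grip_width: 0.047
grip_force: 0.0
shift cm [ 0.07 -0.73 13.61] rot [ 0.001 -0.001 -0.004] grasp now [ 0.5068 -0.2536  0.1906] rpy [ 3.141e+00 -1.000e-03 -3.033e+00] t 8.3
```

```bash
python3 -m jog '[[0,-0.7,2,0,0,0],[0,-0.7,6,0,0,0],[0,-0.7,10,0,0,0],[0,-0.7,12.5,0,0,0],[0,-0.7,13.5,0,0,0],[0,-0.7,13.5,0,0,0],[0,-0.7,13.5,0,0,0]]';python3 go.py .507 -.261 .0545 3.2536
```

```text
time_s: 9.0
ee_pos: [0.5081, -0.2614, 0.2378]
eef_rot: [-3.14, 0.001, -3.034]
force: [0.2, 0.0, 0.0]
grip_width: 0.0472
grip_force: 0.0
shift cm [0.1  0.05 0.29] rot [-0.001  0.001 -0.004] grasp now [ 0.5084 -0.2616  0.0574] rpy [-3.140e+00  1.000e-03 -3.034e+00] t 9.0
```

```bash
python3 -m jog '[[0,0,0,0,0,0],[0,0,0,0,0,0],[0,0,0,0,0,0],[0,0,0,0,0,0],[0,0,0,0,0,0],[0,0,0,0,0,0]]' 5 20;python3 go.py .504 .006 .0545 2.98
```

```text
time_s: 9.6
ee_pos: [0.5076, -0.2617, 0.2364]
eef_rot: [-3.142, 0.0, -3.034]
force: [-0.2, 0.3, 1.1]
grip_width: 0.0115
grip_force: 20.0
shift cm [-2.5  26.65  0.15] rot [-0.     0.     0.269] grasp now [ 0.5076 -0.2617  0.056 ] rpy [-3.142  0.    -3.034] t 9.6
```

```bash
python3 -m jog '[[0,0,-1,0,0,0],[0,0,-3.5,0,0,0],[0,0,-6,0,0,0],[-0.3,3,-6,0,0,0.04],[-0.7,7,-6,0,0,0.1],[-1.1,11.5,-6,0,0,0.16],[-1.5,16,-6,0,0,0.22],[-1.9,20,-6,0,0,0.27]]';python3 go.py .504 .006 .0535 2.98
```

```text
time_s: 10.4
ee_pos: [0.5048, -0.0588, 0.2972]
eef_rot: [3.142, 0.001, 2.976]
force: [0.7, -0.4, -0.7]
grip_width: 0.0121
grip_force: 20.0
shift cm [1.14 6.38 6.33] rot [ 0.     0.001 -0.004] grasp now [ 0.5049 -0.0589  0.1168] rpy [3.142e+00 1.000e-03 2.976e+00] t 10.4
```

```bash
python3 -m jog '[[0,2,0,0,0,0],[0,4,0,0,0,0],[0,6,0,0,0,0],[0,6.5,0,0,0,0],[0,6.5,0,0,0,0],[0,6.5,0,0,0,0]]';python3 go.py .504 .006 .053 2.98
```

```text
time_s: 11.0
ee_pos: [0.5156, 0.0027, 0.2966]
eef_rot: [-3.142, 0.0, 2.978]
force: [0.2, 0.6, 0.2]
grip_width: 0.0116
grip_force: 20.0
shift cm [1.2  0.13 6.32] rot [-0.     0.    -0.002] grasp now [0.5156 0.0027 0.1162] rpy [-3.142  0.     2.978] t 11.0
```

```bash
python3 -m jog '[[1,0,1.5,0,0,0],[1.2,0,3.5,0,0,0],[1.2,0,5,0,0,0],[1.2,0,5.8,0,0,0],[1.2,0,6.2,0,0,0],[1.2,0,6.35,0,0,0],[1.2,0,6.4,0,0,0],[1.2,0,6.4,0,0,0]]';python3 go.py .504 .006 .052 2.98
```

```text
time_s: 11.8
ee_pos: [0.5039, 0.0053, 0.2329]
eef_rot: [3.142, 0.001, 2.979]
force: [-0.7, 0.1, -0.4]
grip_width: 0.0123
grip_force: 20.0
shift cm [0.01 0.07 0.05] rot [ 0.     0.001 -0.001] grasp now [0.5041 0.0053 0.0525] rpy [3.142e+00 1.000e-03 2.979e+00] t 11.8
```

```bash
python3 -m jog '[[0,0,0.05,0,0,0],[0,0,0.05,0,0,0]]'; python3 -m jog '[[0,0,0,0,0,0],[0,0,0,0,0,0],[0,0,0,0,0,0],[0,0,0,0,0,0],[0,0,-2,0,0,0],[0,0,-5,0,0,0],[4.1,0,-8,0,0,0],[4.1,0,-8,0,0,0]]' 80;python3 go.py .504 .006 .052 2.98
python3 - <<'E'
from h import *
s=cam('scene');c=cam('top')
a=cv2.resize(s['img'][185:285,225:325],(400,400),interpolation=cv2.INTER_CUBIC)
b=cv2.resize(c['img'][120:220,235:335],(400,400),interpolation=cv2.INTER_CUBIC)
cv2.imwrite('pics/c5.png',np.hstack([a,b]))
E
```

```text
time_s: 12.0
ee_pos: [0.5039, 0.0053, 0.2324]
eef_rot: [3.142, 0.001, 2.979]
force: [-0.1, -0.3, 4.4]
grip_width: 0.0118
grip_force: 20.0
time_s: 12.8
ee_pos: [0.4615, 0.0124, 0.3152]
eef_rot: [3.141, 0.005, 2.979]
force: [0.4, -1.0, 0.0]
grip_width: 0.0723
grip_force: 0.0
shift cm [-4.26  0.05  8.3 ] rot [ 0.001  0.005 -0.001] grasp now [0.4623 0.0124 0.1348] rpy [3.141 0.005 2.979] t 12.8
```

View pics/c5.png

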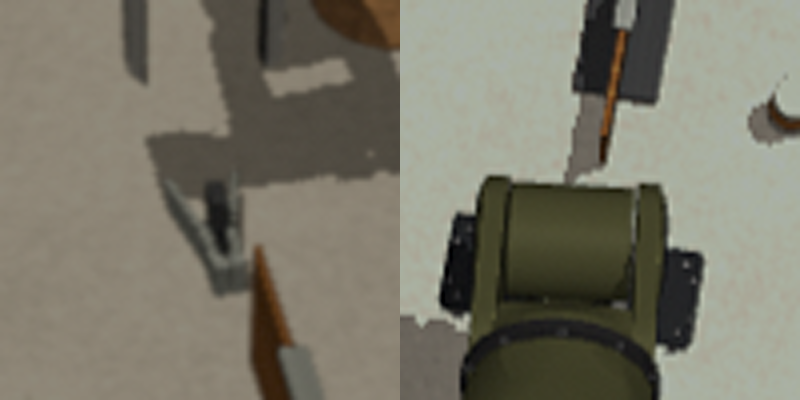

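The scene crop shows the clip lying on its side on the desk, level and clear of the holder. Jaw tips are at (237,265), the handle end at (168,180), and the board edge is ahead. I compare this with the predicted pose.

```bash
python3 - <<'E'
from h import *
s=cam('scene')
yaw=-.163;o=np.array([.504,.0055])
def P(x,y,z):
    q=o+np.array([np.cos(yaw)*x-np.sin(yaw)*y,np.sin(yaw)*x+np.cos(yaw)*y]);u=proj(s,(*q,z));return ((u-[225,185]+.5)*4-.5).round(0)
print('tip',P(.04,0,.026),'hR(-y)',P(-.045,-.0235,.026),'hL',P(-.045,.0235,.026),'tabtop',P(0,0,.053))
for e in((.603,-.0103,.102),(.603,-.0103,.006)): print(((proj(s,e)-[225,185]+.5)*4-.5).round(0))
E
python3 go.py .4635 .0122 .0222 2.979
```

```text
tip [230. 264.] hR(-y) [166. 178.] hL [237. 168.] tabtop [217. 188.]
[257. 241.]
[253. 356.]
shift cm [1.000e-02 2.000e-02 1.091e+01] rot [-0.  0. -0.] grasp now [0.4636 0.012  0.1313] rpy [-3.142  0.     2.979] t 12.95
```

```bash
python3 -m jog '[[0,0,3,0,0,0],[0,0,6.5,0,0,0],[0,0,9,0,0,0],[0,0,10.3,0,0,0],[0,0,10.9,0,0,0],[0,0,10.9,0,0,0],[0,0,10.9,0,0,0]]' 80;python3 -m jog '[[0,0,0,0,0,0],[0,0,0,0,0,0],[0,0,0,0,0,0],[0,0,0,0,0,0],[0,0,0,0,0,0],[0,0,0,0,0,0],[0,0,0,0,0,0],[0,0,0,0,0,0]]' 15 20;python3 go.py .4635 .0122 .0222 2.979
```

```text
time_s: 13.65
ee_pos: [0.4638, 0.0119, 0.2036]
eef_rot: [3.141, 0.001, 2.979]
force: [0.5, 0.9, 0.2]
grip_width: 0.0753
grip_force: 0.0
time_s: 14.45
ee_pos: [0.4635, 0.012, 0.2032]
eef_rot: [3.142, 0.001, 2.979]
force: [-1.0, -0.1, 6.3]
grip_width: 0.0252
grip_force: 20.0
shift cm [0.   0.02 0.06] rot [ 0.     0.001 -0.   ] grasp now [0.4636 0.012  0.0228] rpy [3.142e+00 1.000e-03 2.979e+00] t 14.45
```

```bash
python3 -m jog '[[0,0,0,0,0,0],[0,0,-0.7,0,0,0],[0,0,-2,0,0,0],[0,0,-3.3,0,0,0],[0,0,-4,0,0,0],[0,0,-4,0,0,0]]' - 30;python3 go.py .4635 .0122 .0622 2.979
python3 - <<'E'
from h import *
s=cam('scene');c=cam('top')
a=cv2.resize(s['img'][185:285,225:325],(400,400),interpolation=cv2.INTER_CUBIC)
b=cv2.resize(c['img'][120:220,235:335],(400,400),interpolation=cv2.INTER_CUBIC)
cv2.imwrite('pics/c6.png',np.hstack([a,b]))
yaw=-.163;o=np.array([.504,.0055])
def P(x,y,z):
    q=o+np.array([np.cos(yaw)*x-np.sin(yaw)*y,np.sin(yaw)*x+np.cos(yaw)*y]);u=proj(s,(*q,z));return ((u-[225,185]+.5)*4-.5).round(0)
print('tipR,L',P(.04,-.010,.066),P(.04,.010,.066),'tabtop',P(0,0,.093))
E
```

```text
time_s: 15.05
ee_pos: [0.4635, 0.012, 0.2442]
eef_rot: [3.141, 0.002, 2.979]
force: [0.2, 0.2, -0.3]
grip_width: 0.0248
grip_force: 30.0
shift cm [0.01 0.02 0.16] rot [ 0.     0.002 -0.   ] grasp now [0.4639 0.012  0.0638] rpy [3.141e+00 2.000e-03 2.979e+00] t 15.05
tipR,L [215. 218.] [248. 214.] tabtop [218. 140.]
```

View pics/c6.png

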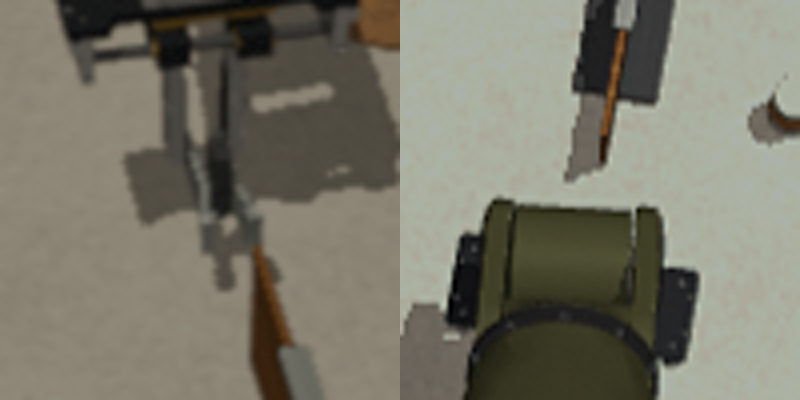

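The clip is held open and level: jaw tips at about (210,230) and (252,220), as predicted, with the board edge at (258,245) on line. The lateral offset works out at under 1 mm. I push forward 84 mm in two parts.

```bash
python3 -m jog '[[-1,0,0,0,0,0],[-2.5,0,0,0,0,0],[-4,0,0,0,0,0],[-5.2,0,0,0,0,0],[-6,0,0,0,0,0],[-6.4,0,0,0,0,0],[-6.4,0,0,0,0,0],[-6.4,0,0,0,0,0]]';python3 go.py .5465 -.0016 .0622 2.979
```

```text
time_s: 15.95
ee_pos: [0.5263, 0.0017, 0.2427]
eef_rot: [-3.142, -0.001, 2.979]
force: [-0.2, 1.0, -0.4]
grip_width: 0.0245
grip_force: 30.0
shift cm [-2.05  0.01  0.01] rot [-0.    -0.001 -0.   ] grasp now [0.5262 0.0017 0.0623] rpy [-3.142e+00 -1.000e-03  2.979e+00] t 15.95
```

```bash
python3 -m jog '[[-0.5,0,0,0,0,0],[-1,0,0,0,0,0],[-1.5,0,0,0,0,0],[-2,0,0,0,0,0],[-2,0,0,0,0,0],[-2,0,0,0,0,0]]';python3 go.py .5465 -.0016 .0622 2.979
python3 - <<'E'
from h import *
s=cam('scene');c=cam('top')
a=cv2.resize(s['img'][185:285,225:325],(400,400),interpolation=cv2.INTER_CUBIC)
b=cv2.resize(c['img'][100:200,235:335],(400,400),interpolation=cv2.INTER_CUBIC)
cv2.imwrite('pics/c7.png',np.hstack([a,b]))
E
```

```text
time_s: 16.55
ee_pos: [0.5463, -0.0017, 0.2428]
eef_rot: [-3.142, -0.0, 2.979]
force: [0.6, 0.5, 0.1]
grip_width: 0.0249
grip_force: 30.0
shift cm [-0.02  0.01  0.02] rot [-0. -0. -0.] grasp now [ 0.5462 -0.0017  0.0624] rpy [-3.142 -0.     2.979] t 16.55
```

View pics/c7.png

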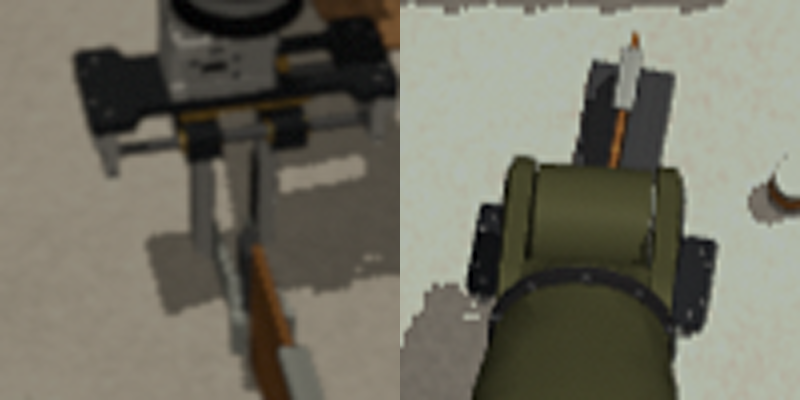

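The left jaw lies beside the board face at (238,320) with no contact force, so the board is between the jaws. I release gently.

```bash
python3 -m jog '[[0,0,0,0,0,0],[0,0,0,0,0,0],[0,0,0,0,0,0]]' 36; python3 -m jog '[[0,0,0,0,0,0],[0,0,0,0,0,0],[0,0,0,0,0,0]]' 44; python3 -m jog '[[0,0,0,0,0,0],[0,0,0,0,0,0],[0,0,0,0,0,0],[0,0,0,0,0,0],[0,0,0,0,0,0]]' 75
```

```text
time_s: 16.95
ee_pos: [0.5462, -0.0016, 0.243]
eef_rot: [3.142, 0.0, 2.979]
force: [-0.2, 0.6, -0.5]
grip_width: 0.0341
grip_force: 6.8
time_s: 17.25
ee_pos: [0.5463, -0.0016, 0.2429]
eef_rot: [-3.142, 0.0, 2.979]
force: [-0.8, 1.0, -0.5]
grip_width: 0.041
grip_force: 5.2
time_s: 17.75
ee_pos: [0.5463, -0.0016, 0.2429]
eef_rot: [3.142, 0.0, 2.979]
force: [0.9, -1.0, -0.1]
grip_width: 0.0705
grip_force: 0.0
```

```bash
python3 -m jog '[[1,0,0,0,0,0],[3,0,0,0,0,0],[6,0,0,0,0,0],[10,0,-2,0,0,0],[14,0,-6,0,0,0],[17,0,-11,0,0,0],[20,0,-15,0,0,0],[20,0,-15,0,0,0]]'; python3 -m jog '[[0,6,0,0,0,0],[0,16,0,0,0,0],[0,16,0,0,0,0],[0,16,0,0,0,0],[0,16,0,0,0,0],[0,16,0,0,0,0],[0,16,0,0,0,0]]'
python3 - <<'E'
from h import *
yaw=-.163;o=np.array([.603,-.0103])-.015*np.array([np.cos(yaw),np.sin(yaw)])
def W(x,y,z): return (*(o+np.array([np.cos(yaw)*x-np.sin(yaw)*y,np.sin(yaw)*x+np.cos(yaw)*y])),z)
for n in('top','scene'):
    c=cam(n);g=c['img'].max(2).astype(int)
    u=proj(c,W(0,0,.094)).round().astype(int);print(n,'tab top px',u,'tipT',proj(c,W(.04,0,.067)).round(1),'hand',proj(c,W(-.045,.0225,.067)).round(1),proj(c,W(-.045,-.0225,.067)).round(1))
    r0,c0=u[1]-14,u[0]-16
    print('rows from',r0,'cols from',c0)
    for r in range(r0,r0+40): print(''.join(f'{v:4d}' for v in g[r,c0:c0+32]))
E
```

```text
time_s: 18.55
ee_pos: [0.3464, 0.0312, 0.3962]
eef_rot: [3.141, 0.006, 2.979]
force: [0.1, 0.9, 0.8]
grip_width: 0.0704
grip_force: 0.0
time_s: 19.25
ee_pos: [0.3747, 0.1875, 0.3929]
eef_rot: [-3.141, 0.0, 2.977]
force: [0.6, -0.5, -0.1]
grip_width: 0.0702
grip_force: 0.0
top tab top px [285 159] tipT [286.9 148.8] hand [275.3 173.6] [289.5 175.9]
rows from 145 cols from 269
 167 169 168 168 168 162 163 169 169 171 165  98 103 105 107 105 104  93 118  75  99 125 123 111  66  67  61  48  46  61 135 170
 168 168 169 168 168 165 166 169 168 168 161  98 102 102 103 105 103  91 110  63 143 175 174 170 131 132 131 121 117 120 172 168
 168 168 169 168 168 168 167 167 168 164 158  98  99  99 100 105 107 110 111  61 154 171 169 169 170 171 173 173 169 167 168 164
 168 168 167 169 168 167 166 166 168 164 140  99 101  98  98  96 102 121 104  80 175 169 168 166 164 163 167 165 166 169 167 163
 168 166 165 167 168 166 165 167 169 162  96 104 104 101  89  75  82 116  94 112 164 164 166 167 165 162 161 163 168 169 169 166
 167 166 166 166 168 165 165 166 170 166  97 104 104  99  78  69  76 116  90 
[... 9004 characters left out ...]
 76  54  48  53  74  89  88  94 125 135 138 138 138 137
 138 138 139 139 140 139 139 139 139 138 129  99  66  59  85 114 110 100  82  60  49  49  63  86  90  94 127 139 139 137 136 135
 139 139 139 138 139 140 140 140 140 141 136 112  76  56  66  98 103  94  82  62  50  49  58  85  91  96 123 137 138 136 134 135
 140 140 139 137 137 138 138 139 139 141 140 129  95  62  56  71  78  74  67  57  50  47  55  74  89  92 107 131 137 137 134 135
 140 140 139 138 138 137 138 138 137 139 141 136 111  74  55  63  67  64  61  54  51  48  49  63  87  94 101 127 135 137 136 135
 140 140 140 139 139 139 138 137 138 140 141 139 128  91  58  60  67  66  63  56  51  49  47  59  87  91  99 125 136 137 135 136
```

Both cameras show the tab and handle ends within about 2 px of where a clip biting the board 25 mm past the edge should appear, and it holds up there by itself. Handing in.

```bash
python3 -c "from station import ctrl;print(ctrl.hand_in())"
```

```text
the job is handed in; nothing more can be done
None
```

I handed the job in at about 19 s: the gel bottle stands on the small cork coaster and the clip grips the board's front edge by itself, with the gripper clear. The hand-in returned no verdict; I checked the bottle in a picture after release and the clip by its predicted image position, about 25 mm past the edge.

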